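Index the staking frame and load the punch

TASK

On the staking frame, swing the black thumb lever back through its notches and press it home against the zero stop screw, with about 12 N for one second; never put 20 N or more on it, squeezing included. Then click it forward to the fourth notch after zero, one notch at a time, letting it rest half a second in each and never going past the fourth. Last, take the headed punch from the wooden stand, lower it upright through the guide hole until its foot is fully down in the plate's hole below, let go, and leave the lever in the fourth notch and everything else where it is.

Things in the scene. Friction and masses are not known exactly. Their poses are not given: they have to be found in the camera images.
- frame: grey staking frame fixed to the table: flat base 8 mm thick, x -120..160, y -125..125 mm; origin at table height on the vertical pivot axis of the indexed steel plate; x axis points from the pivot to the guide hole (at x 95, y 0 mm), z up. Nothing of it but the thumb tab and the pivot pin (44 mm) is higher than 36 mm.
- dial (a joint): angle (rad) of the steel plate with its thumb lever, counter-clockwise from above positive. Sprung notches at 0 (zero), 0.30, 0.60, 0.90, 1.20 (fourth) and 1.50; it starts in the first, second or third after zero. Below 0 it is sprung as well, up to the solid zero stop, a screw that is set differently each time: met somewhere from -0.03 to -0.12. Let go there, it springs back to 0.
- pivot (a point): top of the pivot pin, 44 mm above the table, on the pivot axis. The feel at the thumb tab: getting over the crest half-way between two notches takes about 3 to 8 N, then the lever snaps ahead into the next notch by itself and stays; from notch 0 towards the zero stop the spring gives up to 8 N, so 9 N or more below 0 means that it bears on the stop, which is hard.
- tab (a point): middle of the black upright thumb tab on the lever: 18 mm (radially) x 10 mm (along its travel), free from 20 to 60 mm above the table, this point at 42 mm, 90 mm from the pivot axis. In the frame's axes it stands at angle 2.392 rad + joint value about the pivot, on the side away from the guide hole. Free room on both sides.
- station (a point): centre of the guide hole's mouth on top of the guide plate, 36 mm above the table. Guide hole 17 mm, 3 mm chamfer, 10 mm thick, vertical. The steel plate below (top at 22 mm) has an 18 mm hole for this punch only in the place that notch 4 (1.20 rad) brings under the guide; there the foot rests on the base, 8 mm above the table, elsewhere 14 mm too high.
- stand: fixed wooden punch stand 155 x 50 x 30 mm, origin under its centre, three holes 16.5 mm wide and 24 mm deep in a row along its x axis at -50, 0 and 50 mm; a punch stands in each, in any order, feet 6 mm above the table
- punch_mid (a point): point half-way up (42 mm) the punch to load, on its axis, z up along it. Steel shank 14 mm thick with a tapered foot, and a broad round head 22 mm across at the top (71 to 84 mm above the foot); 84 mm long, 0.1 kg. The only punch with a head and the tallest of the three. Grip it by the head.
- punch_b: headless steel punch, shank 14 mm, 64 mm long with a thin upper end (6 mm); bystander, stays in its stand hole; origin at the centre of its foot, z up along it
- punch_c: short plain steel punch, 14 mm thick, 52 mm long; bystander, stays in its stand hole; origin at the centre of its foot, z up along it
- movement_holder: white round two-step plastic movement holder, 68 mm across, 26 mm high; bystander; origin under its centre
- loupe: black eye loupe standing on its eyepiece, 38 mm across, 36 mm high; bystander; origin under its centre
- driver1: light slim screwdriver, 130 mm, lying; bystander
- driver2: dark slim screwdriver, 120 mm, lying; bystander
- tweezers: brass tweezers, 120 mm, lying flat; bystander

How it is judged:
By the outcome, as a careful person would: the job done as asked, in the order asked, and still so for the second after the job is handed in, with the robot touching nothing.
It also fails if it takes over 72 s, if anything falls off the work surface, if the arm or the gripper's body presses on something with over 40 N, if the wrist force passes 120 N, or if a joint passes its speed limit or range.

ROBOT

A 6-joint arm with a two-finger parallel gripper is mounted at the origin on the work surface. World frame = base frame: x ahead of the robot, y to its left, z up, the work surface at z = 0. Lengths are in m, angles in rad, forces in N, time in s.
With the tool pointing down it reaches from about 0.35 to 0.775 m from the base axis. Payload 5.5 kg.
Tool frame: the origin (TCP) lies at the very end of the fingers, on their centre line; the grasp point (between the pads) lies 19 mm behind it; z points along the fingers, y is the line along which they close (so a half turn about z gives the same grasp; the last joint's range is limited). The gripper opens to 85 mm and grips with 20 to 120 N. Pads are 22 mm wide; open, the fingers measure 114 mm over their backs; the gripper's body (76 mm by 85 mm) begins 54 mm behind the grasp point. The pads swing forward as they close: fully open they stand 13 mm farther back than shut.
Start: joints at [1.048, 0.313, 0.046, 1.304, 0, 1.431], TCP at [0.215, 0.533, 0.231] pointing down, gripper open.
Joint ranges: [-2.76, 2.76], [-0.86, 1.69], [-1.03, 1.26], [-2.2, 2.34], [-1.47, 1.5], [-3.14, 3.14]. Speed limits (rad/s): [2.57, 2.57, 3.14, 3.14, 3.14, 3.14].

INTERFACE

Orientations are given as a unit quaternion [w, x, y, z].
In Python, from workcell import env, cams, ticket, spotter gives the robot as it stands.
- The arm moves only by the tool jog_arm, never from a script. Its argument "increments" is a list that holds one entry, the list of rows, each a list of 7 numbers: the shift along the tool's x, y, z in units of 0.25 m (1.0 is 0.25 m), then the turn, a rotation vector about the tool's x, y, z in units of 180 degrees (1.0 is 180 degrees), then the closure in counts, from 0 (fully open) to 255 (shut). A call has 1 to 20 rows; each row shifts and turns the commanded pose from where the row before left it, along the tool's axes as they then stand; what a row does not reach is not made up. A row lasts 1/10 s, in which the tool goes at most 50 mm and 8.59 degrees, less where a joint would pass 70% of its speed; a pose out of reach is approached as far as the arm can. A call with a number of a shift or a turn outside -1 to 1 is refused whole. A call with a gripper value outside its range is refused whole. The fingers move at their own pace and stop on an object; "force" is the grip in N (left out, the last holds). Time passes only in rows, so rows that do not move let the fingers close. It gives the time, the measured TCP pose, the force, the opening and the grip force at its end, in the units of the state.
- env.get_state(): the state, without advancing time (a new reading comes with each control period).
- cams.read_camera(name): name is "scene" or "top" or "wrist"; returns a dict with "pixels" (400x640x3 uint8, red, green, blue), "fx", "fy", "cx", "cy" (pixels), "k1" (the pictures are not rectified: a ray, as slopes to the right and down, at radius r is drawn at 1 + k1 r^2 times it, then the intrinsics apply), "xyz" and "attitude" of the camera in the world; the wrist camera has in their place "mount" (4x4, takes a point from camera to tool coordinates, whose origin is the TCP and whose axes are the flange's). Camera axes: x right, y down, z forward; pixel columns grow to the right and rows downward; lengths in m; the calibration is good to about 2 mm. A picture is of the moment at which its call begins: read the wrist's pose just before it. There is no depth.
- ticket.hand_in(): hands the job in; it is judged then, once.
Trained networks look in the newest picture that a camera, given by its name, has taken for a name from the list of things; names that differ only in an ending like _2 or _b are one class to them, and where a whole thing is asked for, a point or a joint stands for the part that bears it (a point fixed in the world has none). Each returns a list of dicts, best first, with "conf" (0 to 1); they miss things now and then, are a little off and sometimes report something else, mostly with a low value. They report only what shows in the picture. A call takes as long as a camera call.
- spotter.find_in(target, camera): "uv" ([column, row] in pixels, amid what is visible of it).
- spotter.cut_out(target, camera): "region" (400x640 bool, what is visible of it) and "uv" ([column, row] in pixels, amid what is visible of it).
- spotter.landmark_of(target, camera): "uv" ([column, row] in pixels: a listed point, or the origin of a listed thing).
The state is a dict: "clock": time; "joint_pos": joint angles; "qvel": joint speeds; "tau": joint torques, N m; "tcp_pos": TCP position; "orientation": TCP orientation; "wrist_force": force on the tool from outside, world axes, zero at the start; "ft_torque": the same for the moment, N m; "finger_gap": finger opening in m; "grip_force": force on a finger pad.
Only numpy, scipy, OpenCV 4.12 (cv2) and the standard library are available. Lean on these libraries where they do the work, as an engineer would, in place of code of your own. Each camera call takes 0.05 s, during which the arm holds its last target. There are 200 camera calls.

## Working session

There is one attempt and no reset: what is moved stays moved. The work goes in short steps, Python scripts to look and compute and a tool call to move; the robot and the scene stay as the last step left them, time stands still between calls to the robot, and variables do not carry over. Pictures are saved under pics/ and viewed, at most 10 in all, crops included, and the job is handed in when it is done.

Besides the shell and the picture viewer there is one more tool, called after ">>>" as a command line: name --argument value ..., lists and objects as JSON in quotes. jog_arm: Moves the arm, as the interface text tells. Shifts and turns lie within -1 to 1; 1 stands for 0.25 m of shift or 180 degrees of turn. Its arguments: {"type":"object","properties":{"increments":{"type":"array"},"force":{"type":"number"}},"required":["increments"]}

```bash
ls; mkdir -p pics; cat > h.py <<'E'
import numpy as np, cv2
from workcell import env, cams, ticket, spotter
from scipy.spatial.transform import Rotation as R
def rot(q): return R.from_quat([q[1],q[2],q[3],q[0]])
def campose(c):
    if "mount" in c:
        s=env.get_state(); M=np.array(c["mount"]); r=rot(s["orientation"]).as_matrix()
        return r@M[:3,3]+np.array(s["tcp_pos"]), r@M[:3,:3]
    a=np.array(c["attitude"],float)
    return np.array(c["xyz"]), (a if a.shape==(3,3) else rot(a).as_matrix())
def ray(c,uv):
    d=np.array([(uv[0]-c["cx"])/c["fx"],(uv[1]-c["cy"])/c["fy"]]); u=d.copy()
    for _ in range(20): u=d/(1+c["k1"]*(u@u))
    o,r=campose(c); v=r@np.array([u[0],u[1],1]); return o,v
def at_z(c,uv,z):
    o,v=ray(c,uv); return o+v*(z-o[2])/v[2]
def proj(c,p):
    o,r=campose(c); q=r.T@(np.array(p)-o); u=q[:2]/q[2]; k=1+c["k1"]*(u@u)
    return [c["fx"]*u[0]*k+c["cx"],c["fy"]*u[1]*k+c["cy"]]
def save(c,n): cv2.imwrite(f"pics/{n}.png",cv2.cvtColor(c["pixels"],cv2.COLOR_RGB2BGR))
E
python3 - <<'E'
from h import *
Z=dict(tab=.042,pivot=.044,station=.036,punch_mid=.048,stand=0,frame=0,punch_b=.006,punch_c=.006,loupe=0,movement_holder=0)
for n in ["top","scene"]:
    c=cams.read_camera(n); save(c,n+"0"); print(n,{k:v for k,v in c.items() if k!="pixels"})
    for t,z in Z.items():
        for f in spotter.landmark_of(t,n)[:3]:
            print(t,np.round(f["uv"],1),round(f["conf"],2),np.round(at_z(c,f["uv"],z),4))
print(env.get_state())
E
```

```text
pics
top {'fx': 457.3255888135319, 'fy': 457.3255888135319, 'cx': 326.5177470129167, 'cy': 198.67702372037732, 'k1': -0.044332778404043566, 'xyz': array([0.4363057 , 0.00271861, 1.20072461]), 'attitude': array([ 0.04191389, -0.70464358,  0.70721622, -0.03957103])}
tab [324.9 247.6] 0.64 [0.4464 0.0108 0.042 ]
pivot [340.6 214.4] 0.79 [ 0.53   -0.0292  0.044 ]
pivot [340.7 214.8] 0.54 [ 0.529  -0.0295  0.044 ]
pivot [220.9 141.3] 0.44 [0.7212 0.2798 0.044 ]
station [338.9 177.2] 0.76 [ 0.6268 -0.0258  0.036 ]
station [494.2 247.7] 0.6 [ 0.4439 -0.4201  0.036 ]
punch_mid [204.  228.4] 0.61 [0.4953 0.3165 0.048 ]
punch_mid [210.  247.8] 0.48 [0.4465 0.3    0.048 ]
stand [217.8 245.5] 0.79 [0.4529 0.292  0.    ]
frame [339.3 214.6] 0.77 [ 0.533 -0.027  0.   ]
frame [327.9 246.1] 0.24 [0.4506 0.0033 0.    ]
punch_b [223.  263.5] 0.61 [0.4062 0.2759 0.006 ]
punch_b [160.6 190.5] 0.54 [0.5982 0.4468 0.006 ]
punch_b [212.6 247.6] 0.5 [0.4474 0.304  0.006 ]
punch_c [223.  263.5] 0.61 [0.4062 0.2759 0.006 ]
punch_c [160.6 190.5] 0.54 [0.5982 0.4468 0.006 ]
punch_c [212.6 247.6] 0.5 [0.4474 0.3
[... 1089 characters left out ...]
    ]
{'clock': 1.1, 'joint_pos': array([ 1.04843124e+00,  3.13188760e-01,  4.60928851e-02,  1.30359944e+00,
       -2.29269688e-06,  1.43118232e+00]), 'qvel': array([-0.00013353,  0.00203629,  0.00037444, -0.00036417,  0.00216762,
       -0.00420834]), 'tau': array([ 9.89653709e-04, -4.80484235e+01,  2.98815608e+01,  4.73199416e-04,
       -1.43423006e-05, -7.73976723e-06]), 'tcp_pos': array([0.21478339, 0.53341929, 0.23132667]), 'orientation': array([1.74975115e-05, 1.90209498e-01, 9.81743523e-01, 4.73920420e-05]), 'wrist_force': array([-0.9461941 , -0.22148364,  0.43226755]), 'ft_torque': array([-0.03166935, -0.04091768,  0.01730615]), 'grip_force': 0.0, 'finger_gap': 0.08524793511131337}
```

```bash
python3 - <<'E'
import cv2,numpy as np
a=cv2.imread("pics/top0.png")[130:290,130:390]; b=cv2.imread("pics/scene0.png")[150:300,230:500]
a=cv2.resize(a,(600,369),interpolation=2);b=cv2.resize(b,(800,444),interpolation=2)
cv2.imwrite("pics/a.png",cv2.resize(a,(800,492)));cv2.imwrite("pics/b.png",b)
E
```

```text
(no output)
```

View pics/a.png

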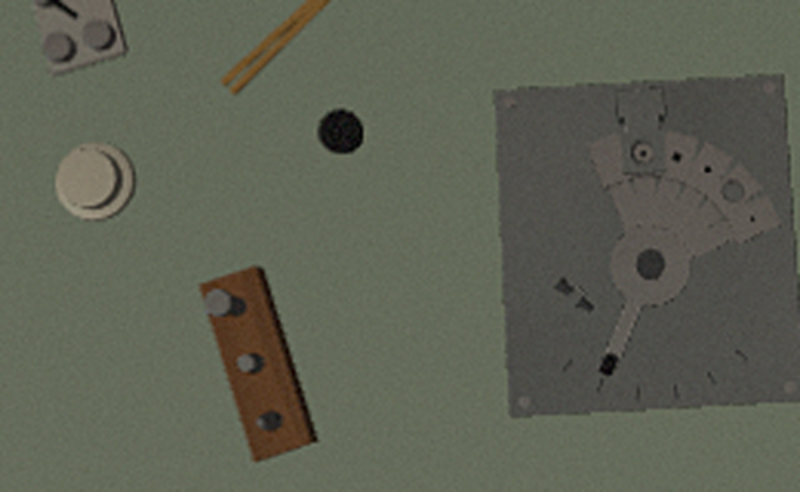

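View pics/b.png

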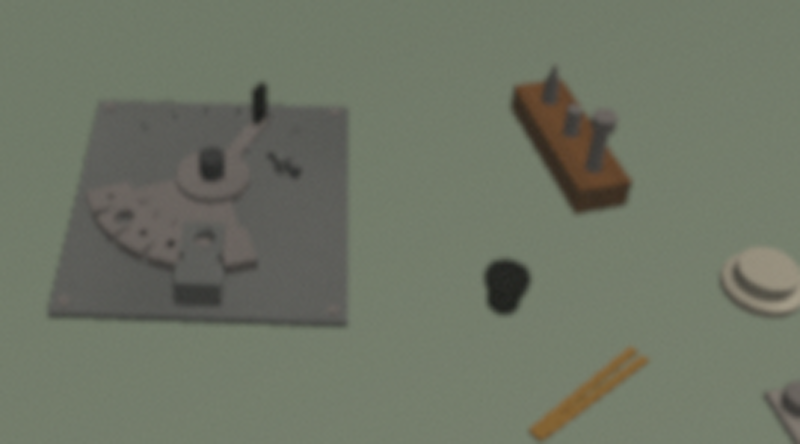

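```bash
cat >> h.py <<'E'
def yaw(s): x=rot(s["orientation"]).as_matrix()[:,0]; return np.arctan2(x[1],x[0])
def goto(p,yw,n,grip,p0=None,y0=None):
    s=env.get_state(); p0=s["tcp_pos"] if p0 is None else p0; y0=yaw(s) if y0 is None else y0
    dy=(yw-y0+np.pi)%(2*np.pi)-np.pi; d=(np.array(p)-p0)/n; out=[]
    for i in range(n):
        y=y0+dy*i/n
        out.append([round(float(v),4) for v in [(np.cos(y)*d[0]+np.sin(y)*d[1])/.25,(np.sin(y)*d[0]-np.cos(y)*d[1])/.25,-d[2]/.25]]+[0,0,round(float(-dy/n/np.pi),4),grip])
    print(str(out).replace(" ",""))
E
python3 - <<'E'
from h import *
c=cams.read_camera("wrist"); print(np.round(c["mount"],3),c["fx"],c["cx"],c["cy"],c["k1"])
goto([.50,0,.33],1.15,14,255)
E
```

```text
[[ 0.    -0.957 -0.29   0.073]
 [ 1.     0.     0.     0.001]
 [-0.    -0.29   0.957 -0.143]
 [ 0.     0.     0.     1.   ]] 276.1924887627335 319.72046109651217 199.13086155278748 -0.041501874331449404
[[-0.1325,-0.1109,-0.0282,0,0,0.0366,255],[-0.1444,-0.095,-0.0282,0,0,0.0366,255],[-0.1543,-0.0778,-0.0282,0,0,0.0366,255],[-0.1622,-0.0596,-0.0282,0,0,0.0366,255],[-0.168,-0.0406,-0.0282,0,0,0.0366,255],[-0.1715,-0.0211,-0.0282,0,0,0.0366,255],[-0.1728,-0.0013,-0.0282,0,0,0.0366,255],[-0.1718,0.0185,-0.0282,0,0,0.0366,255],[-0.1686,0.0381,-0.0282,0,0,0.0366,255],[-0.1631,0.0572,-0.0282,0,0,0.0366,255],[-0.1555,0.0755,-0.0282,0,0,0.0366,255],[-0.1458,0.0928,-0.0282,0,0,0.0366,255],[-0.1342,0.1089,-0.0282,0,0,0.0366,255],[-0.1208,0.1236,-0.0282,0,0,0.0366,255]]
```

>>> jog_arm --increments '[[[-0.1325,-0.1109,-0.006,0,0,0.0366,255],[-0.1444,-0.095,-0.006,0,0,0.0366,255],[-0.1543,-0.0778,-0.006,0,0,0.0366,255],[-0.1622,-0.0596,-0.006,0,0,0.0366,255],[-0.168,-0.0406,-0.006,0,0,0.0366,255],[-0.1715,-0.0211,-0.006,0,0,0.0366,255],[-0.1728,-0.0013,-0.006,0,0,0.0366,255],[-0.1718,0.0185,-0.006,0,0,0.0366,255],[-0.1686,0.0381,-0.006,0,0,0.0366,255],[-0.1631,0.0572,-0.006,0,0,0.0366,255],[-0.1555,0.0755,-0.006,0,0,0.0366,255],[-0.1458,0.0928,-0.006,0,0,0.0366,255],[-0.1342,0.1089,-0.006,0,0,0.0366,255],[-0.1208,0.1236,-0.006,0,0,0.0366,255],[0,0,0,0,0,0,255],[0,0,0,0,0,0,255]]]'

```text
clock: 2.75
tcp_pos: [0.4998, -0.001, 0.252]
orientation: [-0.0, 0.84, 0.543, -0.0]
wrist_force: [-0.5, 0.0, -0.5]
finger_gap: 0.0001
grip_force: 0.0
```

```bash
python3 - <<'E'
from h import *
s=env.get_state();print(s["tcp_pos"],yaw(s),s["joint_pos"],s["wrist_force"],s["finger_gap"])
c=cams.read_camera("wrist"); save(c,"w1")
for t,z in dict(tab=.042,pivot=.044,station=.036,frame=0).items():
    for f in spotter.landmark_of(t,"wrist")[:2]:
        print(t,np.round(f["uv"],1),round(f["conf"],2),np.round(at_z(c,f["uv"],z),4))
E
```

```text
[ 0.49983042 -0.00099365  0.25201532] 1.1474728520038362 [-1.62967242e-01  1.62223548e-01 -9.93228820e-02  1.30998902e+00
  3.84494620e-04  1.83115234e+00] [-0.45978576  0.01134675 -0.49787096] 9.0543483645786e-05
tab [282.3 189.7] 0.61 [0.4465 0.0031 0.042 ]
pivot [349.7 186.7] 0.6 [ 0.5294 -0.0286  0.044 ]
station [414.2 149.1] 0.86 [ 0.6251 -0.0183  0.036 ]
frame [351.1 188.4] 0.61 [ 0.5306 -0.0439  0.    ]
```

View pics/w1.png

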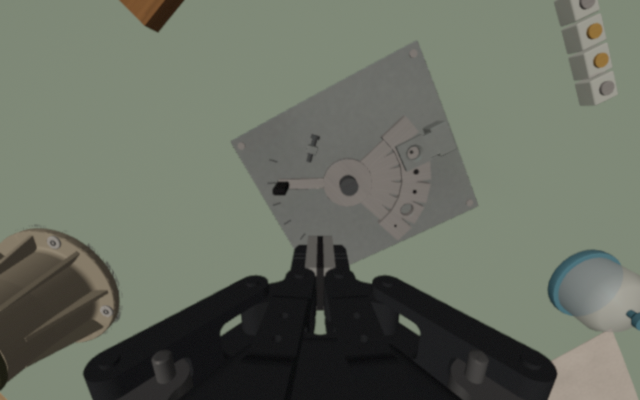

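```bash
python3 - <<'E'
from h import *
from scipy.optimize import least_squares
obs=[]; C={}
L={}
for n in ["top","wrist","scene"]:
    c=cams.read_camera(n); C[n]=c
    for t in ["tab","pivot","station"]:
        f=spotter.landmark_of(t,n); 
        if f: obs.append((n,t,f[0]["uv"],.5))
    f=spotter.cut_out("frame",n)
    if f:
        m=f[0]["region"].astype(np.uint8)
        m=cv2.morphologyEx(m,cv2.MORPH_CLOSE,np.ones((9,9)))
        h=cv2.convexHull(max(cv2.findContours(m,0,2)[0],key=cv2.contourArea))
        a=cv2.approxPolyDP(h,8,True)[:,0].astype(float); print(n,f[0]["conf"],a.tolist())
        L[n]=a
z0=np.array([.529,-.0288,.05,.3])
K=np.array([[-.12,-.125],[.16,-.125],[.16,.125],[-.12,.125]])
def pts(z):
    c,s=np.cos(z[2]),np.sin(z[2]); M=np.array([[c,-s],[s,c]]); f=lambda p,h:np.r_[M@np.array(p)+z[:2],h]
    a=2.392+z[3]
    return dict(pivot=f([0,0],.044),station=f([.095,0],.036),tab=f([.09*np.cos(a),.09*np.sin(a)],.042),**{f"c{i}":f(K[i],.008) for i in range(4)})
P0=pts(z0)
for n in L:
    for i in range(4):
        q=proj(C[n],P0[f"c{i}"]); d=np.linalg.norm(L[n]-q,axis=1); j=d.argmin()
        if d[j]<12: obs.append((n,f"c{i}",L[n][j],1))
def res(z): P=pts(z); return np.concatenate([np.array(proj(C[n],P[t]))-u for n,t,u,w in obs])
r=least_squares(res,z0,loss="soft_l1"); print(r.x); 
for o,e in zip(obs,res(r.x).reshape(-1,2)): print(o[0],o[1],np.round(e,1))
for k,v in pts(r.x).items(): print(k,np.round(v,4))
E
```

```text
top 0.91 [[382.0, 155.0], [391.0, 258.0], [365.0, 261.0], [347.0, 157.0]]
wrist 0.75 [[416.0, 42.0], [476.0, 206.0], [352.0, 263.0], [293.0, 247.0], [232.0, 141.0]]
scene 0.67 [[346.0, 186.0], [345.0, 260.0], [247.0, 256.0], [264.0, 185.0]]
[ 0.5297258  -0.0298557   0.05281469  0.36280934]
wrist tab [-0.2  0.3]
wrist pivot [-2.4  0.7]
wrist station [3.4 0.2]
scene tab [ 1.3 -1.5]
scene pivot [-0.3 -0.6]
scene station [0.1 1.2]
top c0 [0.4 1. ]
top c1 [ 1.8 -2. ]
wrist c1 [ 2.9 -0.2]
wrist c2 [ 1.6 -2.9]
wrist c3 [-2.5  0.1]
scene c0 [-0.5 -1.5]
scene c1 [-1.3 -0.4]
scene c2 [ 3.  -1.2]
scene c3 [ 1.4 -0.4]
pivot [ 0.5297 -0.0299  0.044 ]
station [ 0.6246 -0.0248  0.036 ]
tab [ 4.447e-01 -4.000e-04  4.200e-02]
c0 [ 0.4165 -0.161   0.008 ]
c1 [ 0.6961 -0.1462  0.008 ]
c2 [0.6829 0.1034 0.008 ]
c3 [0.4033 0.0886 0.008 ]
```

```bash
python3 - <<'E'
from h import *
goto([.4398,-.0266,.20],1.534,4,255)
E
```

```text
[[-0.0487,-0.0439,0.0523,0,0,-0.0306,255],[-0.0442,-0.0484,0.0523,0,0,-0.0306,255],[-0.0394,-0.0524,0.0523,0,0,-0.0306,255],[-0.0341,-0.0559,0.0523,0,0,-0.0306,255]]
```

>>> jog_arm --increments '[[[-0.0487,-0.0439,0.0523,0,0,-0.0306,255],[-0.0442,-0.0484,0.0523,0,0,-0.0306,255],[-0.0394,-0.0524,0.0523,0,0,-0.0306,255],[-0.0341,-0.0559,0.0523,0,0,-0.0306,255],[0,0,0.134,0,0,0,255],[0,0,0.134,0,0,0,255],[0,0,0.134,0,0,0,255],[0,0,0.134,0,0,0,255],[0,0,0.134,0,0,0,255],[0,0,0,0,0,0,255],[0,0,0,0,0,0,255]]]'

```text
clock: 4.85
tcp_pos: [0.4394, -0.0264, 0.0327]
orientation: [-0.001, 0.72, 0.694, -0.0]
wrist_force: [0.3, -0.7, 0.4]
finger_gap: 0.0001
grip_force: 0.0
```

```bash
cat >> h.py <<'E'
PV=np.array([.5297,-.0299]); Z0=2.445
def arm():
    s=env.get_state(); d=s["tcp_pos"][:2]-PV; a=np.arctan2(d[1],d[0])%(2*np.pi)-Z0
    t=np.array([-np.sin(a+Z0),np.cos(a+Z0)])
    print("joint-angle of tool",round(a,4),"r",round(float(np.hypot(*d)),4),"z",round(s["tcp_pos"][2],4),"yawerr",round((yaw(s)-(a+Z0-np.pi/2)+np.pi)%(2*np.pi)-np.pi,3),"Ft(ccw)",round(float(s["wrist_force"][:2]@t),2),s["wrist_force"].round(2),s["clock"])
def tab(n="wrist"):
    c=cams.read_camera(n)
    for f in spotter.landmark_of("tab",n)[:1]:
        p=at_z(c,f["uv"],.042)[:2]-PV; print(n,f["conf"],"joint",np.arctan2(p[1],p[0])%(2*np.pi)-Z0,"r",np.hypot(*p))
    return c
E
python3 -c "
from h import *
arm();tab();tab('scene');tab('top')"
```

```text
joint-angle of tool 0.6583 r 0.0904 z 0.0327 yawerr 0.001 Ft(ccw) 0.64 [ 0.29 -0.65  0.44] 4.85
wrist 0.83 joint 0.3270157106559237 r 0.08825869002713325
scene 0.68 joint 0.3507370203271707 r 0.08819845768433386
```

>>> jog_arm --increments '[[[0.0144,0,0,0,0,0.0127,255],[0.0144,0,0,0,0,0.0127,255],[0.0144,0,0,0,0,0.0127,255],[0.0072,0,0,0,0,0.0064,255],[0.0072,0,0,0,0,0.0064,255],[0.0072,0,0,0,0,0.0064,255],[0.0072,0,0,0,0,0.0064,255],[0.0072,0,0,0,0,0.0064,255],[0.0072,0,0,0,0,0.0064,255],[0.0072,0,0,0,0,0.0064,255]]]'

```text
clock: 6.15
tcp_pos: [0.4437, -0.0039, 0.0327]
orientation: [0.001, 0.805, 0.594, -0.0]
wrist_force: [-1.6, -4.9, 2.8]
finger_gap: -0.0001
grip_force: 2.2
```

```bash
python3 -c "
from h import *
arm();tab();tab('scene')"
```

```text
joint-angle of tool 0.4027 r 0.0899 z 0.0327 yawerr -0.006 Ft(ccw) 5.16 [-1.64 -4.89  2.76] 6.15
wrist 0.87 joint 0.22805374297274694 r 0.09098248363977929
scene 0.68 joint 0.2427541471336414 r 0.09819921018950112
```

>>> jog_arm --increments '[[[0.0072,0,0,0,0,0.0064,255],[0.0072,0,0,0,0,0.0064,255],[0.0072,0,0,0,0,0.0064,255],[0.0072,0,0,0,0,0.0064,255],[0.0072,0,0,0,0,0.0064,255],[0,0,0,0,0,0,255],[0,0,0,0,0,0,255]]]'

```text
clock: 7.05
tcp_pos: [0.4462, 0.0053, 0.0324]
orientation: [-0.0, 0.833, 0.553, 0.0]
wrist_force: [-0.1, -0.5, -0.1]
finger_gap: 0.0001
grip_force: 0.0
```

```bash
python3 -c "
from h import *
arm();tab();tab('scene')"
```

```text
joint-angle of tool 0.298 r 0.0906 z 0.0324 yawerr 0.001 Ft(ccw) 0.51 [-0.13 -0.5  -0.09] 7.05
wrist 0.74 joint 0.024473824785434584 r 0.09109214094627924
scene 0.82 joint -0.020914981893542794 r 0.08882150828292464
```

>>> jog_arm --increments '[[[0.0072,0,0,0,0,0.0064,255],[0.0072,0,0,0,0,0.0064,255],[0.0072,0,0,0,0,0.0064,255],[0.0072,0,0,0,0,0.0064,255],[0.0072,0,0,0,0,0.0064,255],[0.0072,0,0,0,0,0.0064,255],[0,0,0,0,0,0,255]]]'

```text
clock: 7.95
tcp_pos: [0.451, 0.0147, 0.0325]
orientation: [0.0, 0.865, 0.502, -0.0]
wrist_force: [-1.3, -1.8, 0.5]
finger_gap: -0.0001
grip_force: 0.7
```

>>> jog_arm --increments '[[[0.0036,0,0,0,0,0.0032,255],[0,0,0,0,0,0,255]]]'

```text
clock: 8.15
tcp_pos: [0.4513, 0.0154, 0.0325]
orientation: [0.0, 0.867, 0.498, -0.0]
wrist_force: [-1.0, -2.2, 0.9]
finger_gap: -0.0
grip_force: 1.2
```

```bash
python3 -c "
from h import *
arm()"
```

```text
joint-angle of tool 0.1729 r 0.0905 z 0.0325 yawerr -0.006 Ft(ccw) 2.42 [-0.97 -2.24  0.87] 8.15
```

>>> jog_arm --increments '[[[0.0022,0,0,0,0,0.0019,255],[0,0,0,0,0,0,255]]]'

```text
clock: 8.35
tcp_pos: [0.4516, 0.0158, 0.0325]
orientation: [0.0, 0.869, 0.495, -0.0]
wrist_force: [-1.3, -2.9, 0.8]
finger_gap: 0.0003
grip_force: 1.5
```

>>> jog_arm --increments '[[[0.0022,0,0,0,0,0.0019,255],[0,0,0,0,0,0,255]]]'

```text
clock: 8.55
tcp_pos: [0.4519, 0.0163, 0.0325]
orientation: [0.0, 0.87, 0.492, -0.0]
wrist_force: [-1.9, -3.9, 0.5]
finger_gap: 0.0001
grip_force: 1.7
```

```bash
python3 -c "
from h import *
arm()"
```

```text
joint-angle of tool 0.1601 r 0.0905 z 0.0325 yawerr -0.005 Ft(ccw) 4.26 [-1.86 -3.86  0.53] 8.55
```

>>> jog_arm --increments '[[[0.0022,0,0,0,0,0.0019,255],[0,0,0,0,0,0,255]]]'

```text
clock: 8.75
tcp_pos: [0.4523, 0.0169, 0.0325]
orientation: [0.0, 0.872, 0.49, -0.0]
wrist_force: [-1.7, -4.5, 1.4]
finger_gap: 0.0005
grip_force: 1.9
```

>>> jog_arm --increments '[[[0.0022,0,0,0,0,0.0019,255],[0,0,0,0,0,0,255]]]'

```text
clock: 8.95
tcp_pos: [0.4526, 0.0173, 0.0325]
orientation: [0.0, 0.873, 0.487, -0.0]
wrist_force: [-1.9, -4.3, 1.2]
finger_gap: 0.0002
grip_force: 2.0
```

```bash
python3 -c "
from h import *
arm()"
```

```text
joint-angle of tool 0.1468 r 0.0904 z 0.0325 yawerr -0.003 Ft(ccw) 4.71 [-1.93 -4.35  1.23] 8.95
```

>>> jog_arm --increments '[[[0.0022,0,0,0,0,0.0019,255],[0,0,0,0,0,0,255]]]'

```text
clock: 9.15
tcp_pos: [0.4529, 0.0179, 0.0325]
orientation: [0.0, 0.875, 0.485, -0.0]
wrist_force: [-2.1, -4.5, -0.6]
finger_gap: 0.0001
grip_force: 2.1
```

>>> jog_arm --increments '[[[0.0022,0,0,0,0,0.0019,255],[0,0,0,0,0,0,255]]]'

```text
clock: 9.35
tcp_pos: [0.4532, 0.0183, 0.0325]
orientation: [0.0, 0.876, 0.482, 0.0]
wrist_force: [-1.6, -4.1, 0.8]
finger_gap: -0.0
grip_force: 2.1
```

>>> jog_arm --increments '[[[0.0022,0,0,0,0,0.0019,255],[0,0,0,0,0,0,255]]]'

```text
clock: 9.55
tcp_pos: [0.4535, 0.0188, 0.0325]
orientation: [-0.0, 0.878, 0.479, 0.0]
wrist_force: [-1.5, -4.7, 1.0]
finger_gap: 0.0003
grip_force: 2.1
```

>>> jog_arm --increments '[[[0.0022,0,0,0,0,0.0019,255],[0,0,0,0,0,0,255]]]'

```text
clock: 9.75
tcp_pos: [0.4538, 0.0193, 0.0325]
orientation: [0.0, 0.879, 0.477, 0.0]
wrist_force: [-1.5, -5.2, 0.2]
finger_gap: -0.0006
grip_force: 2.1
```

>>> jog_arm --increments '[[[0.0016,0,0,0,0,0.0014,255],[0,0,0,0,0,0,255]]]'

```text
clock: 9.95
tcp_pos: [0.454, 0.0196, 0.0325]
orientation: [0.0, 0.88, 0.475, 0.0]
wrist_force: [-1.4, -5.0, 0.2]
finger_gap: 0.0001
grip_force: 2.1
```

>>> jog_arm --increments '[[[0.0016,0,0,0,0,0.0014,255],[0,0,0,0,0,0,255]]]'

```text
clock: 10.15
tcp_pos: [0.4543, 0.0199, 0.0325]
orientation: [0.0, 0.881, 0.473, 0.0]
wrist_force: [-1.7, -4.4, 0.0]
finger_gap: 0.0004
grip_force: 2.1
```

```bash
python3 -c "
from h import *
arm()"
```

```text
joint-angle of tool 0.113 r 0.0904 z 0.0325 yawerr -0.002 Ft(ccw) 4.66 [-1.74 -4.44  0.01] 10.15
```

>>> jog_arm --increments '[[[0.0016,0,0,0,0,0.0014,255],[0.0006,0,0,0,0,0.0005,255]]]'

```text
clock: 10.35
tcp_pos: [0.4546, 0.0204, 0.0325]
orientation: [0.0, 0.882, 0.47, 0.0]
wrist_force: [-1.4, -5.1, 0.1]
finger_gap: 0.0006
grip_force: 2.1
```

>>> jog_arm --increments '[[[0.0016,0,0,0,0,0.0014,255],[0,0,0,0,0,0,255]]]'

```text
clock: 10.55
tcp_pos: [0.4548, 0.0208, 0.0325]
orientation: [-0.0, 0.884, 0.468, 0.0]
wrist_force: [-1.5, -4.6, -0.0]
finger_gap: -0.0005
grip_force: 1.9
```

>>> jog_arm --increments '[[[0.0016,0,0,0,0,0.0014,255],[0.0006,0,0,0,0,0.0005,255]]]'

```text
clock: 10.75
tcp_pos: [0.455, 0.021, 0.0325]
orientation: [0.0, 0.885, 0.466, -0.0]
wrist_force: [-2.7, -5.7, 0.2]
finger_gap: -0.0001
grip_force: 2.5
```

>>> jog_arm --increments '[[[0.0016,0,0,0,0,0.0014,255],[0,0,0,0,0,0,255]]]'

```text
clock: 10.95
tcp_pos: [0.455, 0.0212, 0.0325]
orientation: [0.0, 0.886, 0.464, -0.0]
wrist_force: [-1.5, -6.2, 0.4]
finger_gap: 0.0001
grip_force: 2.8
```

```bash
python3 -c "
from h import *
arm()"
```

```text
joint-angle of tool 0.0963 r 0.0905 z 0.0325 yawerr -0.006 Ft(ccw) 5.99 [-1.52 -6.22  0.42] 10.95
```

>>> jog_arm --increments '[[[0.002,0,0,0,0,0,255],[0,0,0,0,0,0,255]]]'

```text
clock: 11.15
tcp_pos: [0.4551, 0.0213, 0.0325]
orientation: [0.0, 0.886, 0.464, -0.001]
wrist_force: [-2.8, -7.0, 1.4]
finger_gap: -0.0001
grip_force: 3.4
```

>>> jog_arm --increments '[[[0.002,0,0,0,0,0,255],[0,0,0,0,0,0,255]]]'

```text
clock: 11.35
tcp_pos: [0.4552, 0.0214, 0.0325]
orientation: [0.001, 0.886, 0.463, -0.001]
wrist_force: [-2.5, -9.3, 2.1]
finger_gap: -0.0002
grip_force: 4.0
```

```bash
python3 -c "
from h import *
arm()"
```

```text
joint-angle of tool 0.0933 r 0.0904 z 0.0325 yawerr -0.004 Ft(ccw) 9.1 [-2.53 -9.31  2.05] 11.35
```

>>> jog_arm --increments '[[[0.002,0,0,0,0,0,255],[0.002,0,0,0,0,0,255],[0,0,0,0,0,0,255]]]'

```text
clock: 11.65
tcp_pos: [0.4553, 0.0216, 0.0324]
orientation: [0.001, 0.886, 0.463, -0.002]
wrist_force: [-4.6, -11.9, 3.5]
finger_gap: 0.0002
grip_force: 5.4
```

```bash
python3 -c "
from h import *
arm()"
```

```text
joint-angle of tool 0.0909 r 0.0904 z 0.0324 yawerr -0.002 Ft(ccw) 12.37 [ -4.58 -11.88   3.46] 11.65
```

>>> jog_arm --increments '[[[0,0,0,0,0,0,255],[0,0,0,0,0,0,255],[0,0,0,0,0,0,255],[0,0,0,0,0,0,255]]]'

```text
clock: 12.05
tcp_pos: [0.4553, 0.0216, 0.0325]
orientation: [0.001, 0.886, 0.463, -0.002]
wrist_force: [-4.9, -10.7, 2.8]
finger_gap: -0.0002
grip_force: 5.3
```

>>> jog_arm --increments '[[[0,0,0,0,0,0,255],[0,0,0,0,0,0,255],[0,0,0,0,0,0,255],[0,0,0,0,0,0,255],[0,0,0,0,0,0,255],[0,0,0,0,0,0,255]]]'

```text
clock: 12.65
tcp_pos: [0.4554, 0.0216, 0.0325]
orientation: [0.001, 0.886, 0.463, -0.002]
wrist_force: [-3.3, -10.4, 2.0]
finger_gap: 0.0002
grip_force: 5.3
```

```bash
python3 -c "
from h import *
arm();tab('scene')"
```

```text
joint-angle of tool 0.0908 r 0.0904 z 0.0325 yawerr -0.002 Ft(ccw) 10.39 [ -3.27 -10.37   2.  ] 12.65
scene 0.6 joint 2.2019432937189927 r 0.37393604810537584
```

>>> jog_arm --increments '[[[0.001,0,0,0,0,0,255],[0,0,0,0,0,0,255],[0,0,0,0,0,0,255],[0,0,0,0,0,0,255]]]'

```text
clock: 13.15
tcp_pos: [0.4554, 0.0216, 0.0324]
orientation: [0.001, 0.886, 0.463, -0.002]
wrist_force: [-4.5, -11.7, 3.5]
finger_gap: -0.0001
grip_force: 5.7
```

>>> jog_arm --increments '[[[0,0,0,0,0,0,255],[0,0,0,0,0,0,255],[0,0,0,0,0,0,255],[0,0,0,0,0,0,255]]]'

```text
clock: 13.55
tcp_pos: [0.4554, 0.0216, 0.0324]
orientation: [0.001, 0.886, 0.463, -0.002]
wrist_force: [-4.9, -11.3, 3.2]
finger_gap: 0.0006
grip_force: 5.7
```

>>> jog_arm --increments '[[[0,0,0,0,0,0,255],[0,0,0,0,0,0,255],[0,0,0,0,0,0,255],[0,0,0,0,0,0,255]]]'

```text
clock: 13.95
tcp_pos: [0.4554, 0.0216, 0.0325]
orientation: [0.001, 0.886, 0.463, -0.002]
wrist_force: [-5.3, -12.4, 2.5]
finger_gap: -0.0003
grip_force: 5.7
```

```bash
python3 -c "
from h import *
arm()"
```

```text
joint-angle of tool 0.0902 r 0.0904 z 0.0325 yawerr -0.001 Ft(ccw) 13.16 [ -5.28 -12.35   2.53] 13.95
```

>>> jog_arm --increments '[[[-0.005,0,0,0,0,0,255],[-0.01,0,0,0,0,-0.009,255],[-0.01,0,0,0,0,-0.009,255],[-0.01,0,0,0,0,-0.009,255],[-0.01,0,0,0,0,-0.009,255],[-0.01,0,0,0,0,-0.009,255],[-0.01,0,0,0,0,-0.009,255],[-0.01,0,0,0,0,-0.009,255],[-0.01,0,0,0,0,-0.009,255],[-0.01,0,0,0,0,-0.009,255],[-0.01,0,0,0,0,-0.009,255],[0,0,-0.1,0,0,0,255],[0,0,-0.1,0,0,0,255],[0,0,0,0,0,0,255]]]'

```text
clock: 15.35
tcp_pos: [0.4472, 0.0008, 0.0854]
orientation: [0.001, 0.811, 0.584, 0.003]
wrist_force: [1.5, 0.1, 0.0]
finger_gap: 0.0002
grip_force: 0.0
```

```bash
python3 -c "
from h import *
arm();tab();tab('scene')
a=Z0-.31
goto([*(PV+.09*np.array([np.cos(a),np.sin(a)])),.085],a-np.pi/2,6,255)"
```

```text
joint-angle of tool 0.34 r 0.0881 z 0.0854 yawerr 0.034 Ft(ccw) -0.63 [1.53 0.1  0.04] 15.35
wrist 0.57 joint 0.04774111027006134 r 0.0910432364174023
scene 0.59 joint 0.07026974408182163 r 0.09131110938625563
[[0.0366,0.0142,-0.0021,0,0,0.0363,255],[0.038,0.01,-0.0021,0,0,0.0363,255],[0.0389,0.0056,-0.0021,0,0,0.0363,255],[0.0393,0.0011,-0.0021,0,0,0.0363,255],[0.0392,-0.0033,-0.0021,0,0,0.0363,255],[0.0385,-0.0078,-0.0021,0,0,0.0363,255]]
```

>>> jog_arm --increments '[[[0.0366,0.0142,-0.002,0,0,0.0363,255],[0.038,0.01,-0.002,0,0,0.0363,255],[0.0389,0.0056,-0.002,0,0,0.0363,255],[0.0393,0.0011,-0.002,0,0,0.0363,255],[0.0392,-0.0033,-0.002,0,0,0.0363,255],[0.0385,-0.0078,-0.002,0,0,0.0363,255],[0,0,0,0,0,0,255],[0,0,0.06,0,0,0,255],[0,0,0.06,0,0,0,255],[0,0,0.06,0,0,0,255],[0,0,0,0,0,0,255]]]'

```text
clock: 16.65
tcp_pos: [0.4793, 0.0455, 0.0381]
orientation: [-0.001, 0.96, 0.279, -0.002]
wrist_force: [-0.4, 0.1, -0.9]
finger_gap: -0.0
grip_force: 0.0
```

```bash
python3 -c "
from h import *
arm();c=tab();save(c,'w2');tab('scene');print(env.get_state()['joint_pos'])"
```

```text
joint-angle of tool -0.2855 r 0.0907 z 0.0381 yawerr -0.023 Ft(ccw) 0.24 [-0.36  0.11 -0.91] 16.65
scene 0.79 joint 0.02699529974090531 r 0.08466114166299481
[-7.21127300e-02  2.88314490e-01 -4.92155695e-01  7.89747040e-01
  1.88004221e-04  2.50556914e+00]
```

View pics/w2.png

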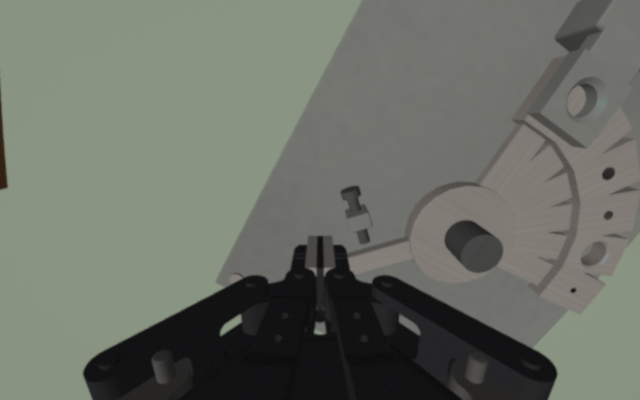

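>>> jog_arm --increments '[[[-0.0108,0,0,0,0,-0.0095,255],[-0.0108,0,0,0,0,-0.0095,255],[-0.0108,0,0,0,0,-0.0095,255],[-0.0072,0,0,0,0,-0.0064,255],[-0.0072,0,0,0,0,-0.0064,255],[-0.0072,0,0,0,0,-0.0064,255],[-0.0072,0,0,0,0,-0.0064,255],[-0.0072,0,0,0,0,-0.0064,255],[-0.0072,0,0,0,0,-0.0064,255],[-0.0072,0,0,0,0,-0.0064,255],[-0.0072,0,0,0,0,-0.0064,255],[-0.0072,0,0,0,0,-0.0064,255]]]'

```text
clock: 18.05
tcp_pos: [0.4634, 0.0298, 0.0406]
orientation: [0.0, 0.914, 0.406, 0.0]
wrist_force: [0.7, 0.8, 1.0]
finger_gap: 0.0001
grip_force: 0.9
```

```bash
python3 -c "
from h import *
arm();tab('scene');tab('top')"
```

```text
joint-angle of tool -0.0366 r 0.0893 z 0.0406 yawerr -0.002 Ft(ccw) -1.06 [0.65 0.84 1.03] 18.05
scene 0.61 joint 0.1566569793489263 r 0.0808265764097286
```

>>> jog_arm --increments '[[[-0.0072,0,0,0,0,-0.0064,255],[-0.0072,0,0,0,0,-0.0064,255],[0,0,0,0,0,0,255],[0,0,0,0,0,0,255],[0,0,0,0,0,0,255],[0,0,0,0,0,0,255]]]'

```text
clock: 18.85
tcp_pos: [0.461, 0.0275, 0.0405]
orientation: [0.0, 0.906, 0.423, 0.0]
wrist_force: [-0.0, 0.6, 0.2]
finger_gap: 0.0002
grip_force: 0.0
```

```bash
python3 -c "
from h import *
arm();tab('scene');tab('top');tab()"
```

```text
joint-angle of tool 0.0006 r 0.0895 z 0.0405 yawerr -0.001 Ft(ccw) -0.48 [-0.01  0.63  0.16] 18.85
scene 0.57 joint 0.29759926646413426 r 0.0895627379340627
```

>>> jog_arm --increments '[[[-0.0108,0,0,0,0,-0.0095,255],[-0.0108,0,0,0,0,-0.0095,255],[-0.0108,0,0,0,0,-0.0095,255],[-0.0108,0,0,0,0,-0.0095,255],[-0.0072,0,0,0,0,-0.0064,255],[-0.0072,0,0,0,0,-0.0064,255],[-0.0072,0,0,0,0,-0.0064,255],[-0.0072,0,0,0,0,-0.0064,255],[-0.0072,0,0,0,0,-0.0064,255],[-0.0072,0,0,0,0,-0.0064,255],[-0.0072,0,0,0,0,-0.0064,255],[-0.0072,0,0,0,0,-0.0064,255],[-0.0072,0,0,0,0,-0.0064,255],[0,0,0,0,0,0,255],[0,0,0,0,0,0,255],[0,0,0,0,0,0,255],[0,0,0,0,0,0,255],[0,0,0,0,0,0,255]]]'

```text
clock: 20.95
tcp_pos: [0.4467, 0.0047, 0.0405]
orientation: [-0.0, 0.833, 0.554, 0.0]
wrist_force: [-0.0, -0.4, 0.3]
finger_gap: 0.0003
grip_force: 0.0
```

```bash
python3 -c "
from h import *
arm();tab('scene');tab('top');tab()"
```

```text
joint-angle of tool 0.3015 r 0.09 z 0.0405 yawerr -0.001 Ft(ccw) 0.38 [-0.01 -0.41  0.33] 20.95
scene 0.94 joint 0.594809442729467 r 0.097574228969585
```

>>> jog_arm --increments '[[[-0.0108,0,0,0,0,-0.0095,255],[-0.0108,0,0,0,0,-0.0095,255],[-0.0108,0,0,0,0,-0.0095,255],[-0.0108,0,0,0,0,-0.0095,255],[-0.0072,0,0,0,0,-0.0064,255],[-0.0072,0,0,0,0,-0.0064,255],[-0.0072,0,0,0,0,-0.0064,255],[-0.0072,0,0,0,0,-0.0064,255],[-0.0072,0,0,0,0,-0.0064,255],[-0.0072,0,0,0,0,-0.0064,255],[-0.0072,0,0,0,0,-0.0064,255],[-0.0072,0,0,0,0,-0.0064,255],[-0.0072,0,0,0,0,-0.0064,255],[0,0,0,0,0,0,255],[0,0,0,0,0,0,255],[0,0,0,0,0,0,255],[0,0,0,0,0,0,255],[0,0,0,0,0,0,255]]]'

```text
clock: 23.05
tcp_pos: [0.4398, -0.0213, 0.0405]
orientation: [-0.0, 0.74, 0.672, 0.0]
wrist_force: [0.0, 0.3, -0.2]
finger_gap: -0.0001
grip_force: 0.0
```

```bash
python3 -c "
from h import *
arm();tab('scene');tab('top');tab()"
```

```text
joint-angle of tool 0.6009 r 0.0903 z 0.0405 yawerr -0.001 Ft(ccw) -0.33 [ 0.02  0.33 -0.16] 23.05
scene 0.68 joint 0.9168724499848331 r 0.08007069355605814
```

Last notch, same move; then back off and lift to look.

>>> jog_arm --increments '[[[-0.0108,0,0,0,0,-0.0095,255],[-0.0108,0,0,0,0,-0.0095,255],[-0.0108,0,0,0,0,-0.0095,255],[-0.0108,0,0,0,0,-0.0095,255],[-0.0072,0,0,0,0,-0.0064,255],[-0.0072,0,0,0,0,-0.0064,255],[-0.0072,0,0,0,0,-0.0064,255],[-0.0072,0,0,0,0,-0.0064,255],[-0.0072,0,0,0,0,-0.0064,255],[-0.0072,0,0,0,0,-0.0064,255],[-0.0072,0,0,0,0,-0.0064,255],[-0.0072,0,0,0,0,-0.0064,255],[-0.0072,0,0,0,0,-0.0064,255],[0,0,0,0,0,0,255],[0,0,0,0,0,0,255]]]'

```text
clock: 24.85
tcp_pos: [0.4409, -0.0485, 0.0405]
orientation: [0.0, 0.632, 0.775, -0.0]
wrist_force: [0.0, 0.7, -0.0]
finger_gap: -0.0001
grip_force: 0.0
```

```bash
python3 -c "
from h import *
arm();tab('scene');tab('top')
goto([.44,.18,.27],Z0+1.2-.3-np.pi/2,5,255)"
```

```text
joint-angle of tool 0.9027 r 0.0907 z 0.0405 yawerr -0.002 Ft(ccw) -0.65 [ 0.03  0.67 -0.02] 24.85
scene 0.86 joint 1.1547929227375597 r 0.10007452188032907
top 0.19 joint 1.9032856340880273 r 0.37762959539322016
[[0.1789,0.0363,-0.1836,0,0,0.0,255],[0.1789,0.0363,-0.1836,0,0,0.0,255],[0.1789,0.0362,-0.1836,0,0,0.0,255],[0.1789,0.0362,-0.1836,0,0,0.0,255],[0.1789,0.0362,-0.1836,0,0,0.0,255]]
```

```bash
python3 -c "
from h import *
s=env.get_state();p=s['tcp_pos']+[0,0,.09]
goto([.50,.31,.25],3.44,12,120,p0=p)"
```

```text
[[0.1129,0.0435,-0.0398,0,0,-0.0442,120],[0.1058,0.0587,-0.0398,0,0,-0.0442,120],[0.0967,0.0728,-0.0398,0,0,-0.0442,120],[0.0857,0.0854,-0.0398,0,0,-0.0442,120],[0.0731,0.0965,-0.0398,0,0,-0.0442,120],[0.059,0.1056,-0.0398,0,0,-0.0442,120],[0.0438,0.1128,-0.0398,0,0,-0.0442,120],[0.0278,0.1178,-0.0398,0,0,-0.0442,120],[0.0112,0.1205,-0.0398,0,0,-0.0442,120],[-0.0055,0.1209,-0.0398,0,0,-0.0442,120],[-0.0222,0.119,-0.0398,0,0,-0.0442,120],[-0.0384,0.1147,-0.0398,0,0,-0.0442,120]]
```

>>> jog_arm --increments '[[[0,0,-0.18,0,0,0,255],[0,0,-0.18,0,0,0,255],[0.1129,0.0435,-0.0398,0,0,-0.0442,120],[0.1058,0.0587,-0.0398,0,0,-0.0442,120],[0.0967,0.0728,-0.0398,0,0,-0.0442,120],[0.0857,0.0854,-0.0398,0,0,-0.0442,120],[0.0731,0.0965,-0.0398,0,0,-0.0442,120],[0.059,0.1056,-0.0398,0,0,-0.0442,120],[0.0438,0.1128,-0.0398,0,0,-0.0442,120],[0.0278,0.1178,-0.0398,0,0,-0.0442,120],[0.0112,0.1205,-0.0398,0,0,-0.0442,120],[-0.0055,0.1209,-0.0398,0,0,-0.0442,120],[-0.0222,0.119,-0.0398,0,0,-0.0442,120],[-0.0384,0.1147,-0.0398,0,0,-0.0442,120],[0,0,0,0,0,0,120],[0,0,0,0,0,0,120]]]'

```text
clock: 26.65
tcp_pos: [0.4995, 0.3104, 0.2495]
orientation: [-0.0, -0.149, 0.989, -0.0]
wrist_force: [-0.4, -0.5, 0.1]
finger_gap: 0.045
grip_force: 0.0
```

```bash
python3 - <<'E'
from h import *
s=env.get_state();print(s["tcp_pos"],yaw(s),s["finger_gap"])
tab('top');tab('scene')
c=cams.read_camera("wrist"); save(c,"w3")
for t,z in dict(punch_mid=.048,stand=0,punch_b=.006).items():
    for f in spotter.landmark_of(t,"wrist")[:3]:
        print(t,np.round(f["uv"],1),round(f["conf"],2),np.round(at_z(c,f["uv"],z),4))
for f in spotter.cut_out("punch_mid","wrist")[:2]:
    ys,xs=np.nonzero(f["region"]); print(f["conf"],f["uv"],xs.min(),xs.max(),ys.min(),ys.max())
E
```

```text
[0.49954328 0.31043145 0.24951551] -2.8420666798429743 0.045029426740714446
top 0.89 joint 1.1671903345228718 r 0.09524426780034388
scene 0.84 joint 1.2387228113758728 r 0.09568833054403096
punch_mid [323.8 176.7] 0.66 [0.4992 0.3145 0.048 ]
stand [325.5 130. ] 0.79 [0.4454 0.301  0.    ]
stand [ 62.1 187. ] 0.24 [ 0.6405 -0.0588  0.    ]
punch_b [321.8 132.5] 0.69 [0.4499 0.2971 0.006 ]
punch_b [321.8  92.9] 0.67 [0.401 0.282 0.006]
0.67 [325.6, 183.4] 317 335 166 192
0.37 [288.3, 293.3] 274 303 279 300
```

View pics/w3.png

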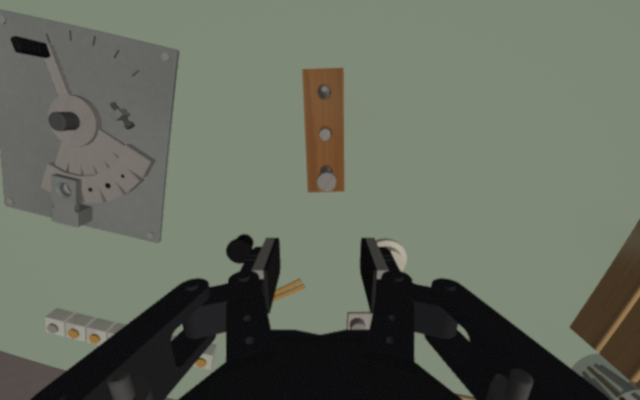

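```bash
python3 - <<'E'
from h import *
c=cams.read_camera("wrist")
g=cv2.GaussianBlur(cv2.cvtColor(c["pixels"],cv2.COLOR_RGB2GRAY),(0,0),1)
k=cv2.HoughCircles(cv2.resize(g[150:210,290:360],None,fx=6,fy=6,interpolation=2),cv2.HOUGH_GRADIENT,1,100,param1=80,param2=15,minRadius=40,maxRadius=75)
for u,v,r in (k[0] if k is not None else []):
    uv=[(u+.5)/6-.5+290,(v+.5)/6-.5+150]; print(uv,r/6,at_z(c,uv,.09))
print(at_z(c,[326.5,181],.09))
s=env.get_state(); print(s["tcp_pos"],yaw(s))
goto([.4993,.3135,.13],3.44,4,120)
E
```

```text
[0.4948995 0.3162586 0.09     ]
[0.4998589  0.30959119 0.25000834] -2.842843315486204
[[-0.0006,0.0039,0.12,0,0,0.0,120],[-0.0006,0.0039,0.12,0,0,0.0,120],[-0.0006,0.0039,0.12,0,0,0.0,120],[-0.0006,0.0039,0.12,0,0,0.0,120]]
```

>>> jog_arm --increments '[[[-0.0006,0.004,0.12,0,0,0,120],[-0.0006,0.004,0.12,0,0,0,120],[-0.0006,0.004,0.12,0,0,0,120],[-0.0006,0.004,0.12,0,0,0,120],[0,0,0,0,0,0,120],[0,0,0,0,0,0,120]]]'

```text
clock: 27.75
tcp_pos: [0.499, 0.3139, 0.1301]
orientation: [-0.0, -0.149, 0.989, -0.0]
wrist_force: [-0.3, 0.2, -0.2]
finger_gap: 0.0452
grip_force: 0.0
```

```bash
python3 - <<'E'
from h import *
s=env.get_state();print(s["tcp_pos"],yaw(s))
c=cams.read_camera("wrist")
for f in spotter.landmark_of("punch_mid","wrist")[:2]: print(f["uv"],f["conf"],at_z(c,f["uv"],.048))
for f in spotter.cut_out("punch_mid","wrist")[:2]:
    ys,xs=np.nonzero(f["region"]); print(f["conf"],f["uv"],xs.min(),xs.max(),ys.min(),ys.max())
print("proj tcp line",proj(c,[*s["tcp_pos"][:2],.09]))
im=c["pixels"][130:280,220:420]; cv2.imwrite("pics/w4.png",cv2.cvtColor(cv2.resize(im,(800,600),interpolation=2),cv2.COLOR_RGB2BGR))
E
```

```text
[0.49898626 0.31385965 0.13013812] -2.842166277298967
[321.3, 205.1] 0.85 [0.50093368 0.31639134 0.048     ]
0.67 [320.9, 214.3] 308 338 187 232
proj tcp line [np.float64(318.98702162687397), np.float64(219.581797182005)]
```

View pics/w4.png

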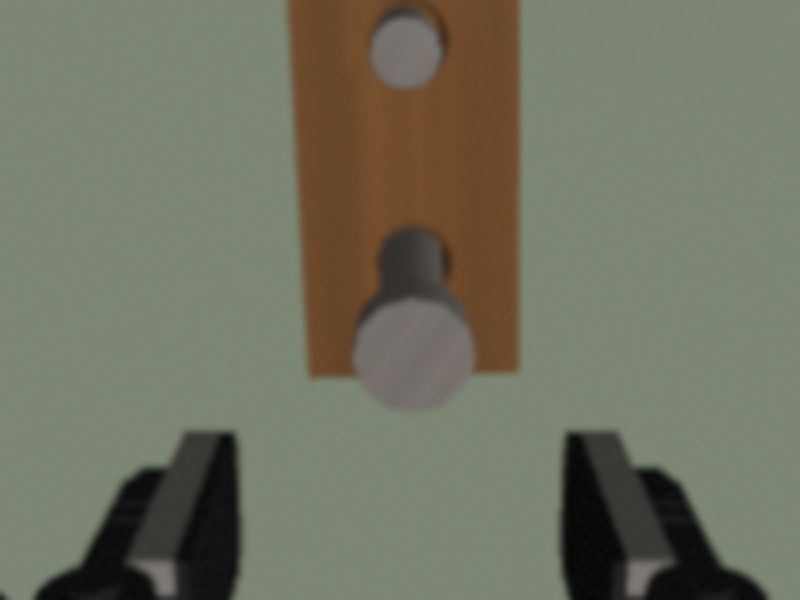

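>>> jog_arm --increments '[[[0.003,0.01,0.0,0,0,0,120],[0,0,0.067,0,0,0,120],[0,0,0.067,0,0,0,120],[0,0,0.067,0,0,0,120],[0,0,0.067,0,0,0,120],[0,0,0,0,0,0,120]]]'

```text
clock: 28.5
tcp_pos: [0.4966, 0.3158, 0.0616]
orientation: [-0.001, -0.149, 0.989, -0.0]
wrist_force: [-0.5, -0.8, 1.0]
finger_gap: 0.0451
grip_force: 0.0
```

>>> jog_arm --increments '[[[0,0,0,0,0,0,255],[0,0,0,0,0,0,255],[0,0,0,0,0,0,255],[0,0,0,0,0,0,255],[0,0,0,0,0,0,255],[0,0,0,0,0,0,255]]]' --force 40

```text
clock: 29.1
tcp_pos: [0.4988, 0.3167, 0.0643]
orientation: [0.001, -0.149, 0.989, 0.0]
wrist_force: [-0.5, 0.0, 4.9]
finger_gap: 0.02
grip_force: 39.5
```

```bash
python3 - <<'E'
from h import *
s=env.get_state();print(s["tcp_pos"],yaw(s))
goto([.6255,-.0245,.125],yaw(s),11,255,p0=s["tcp_pos"]+[0,0,.0608])
E
```

```text
[0.49879886 0.3166787  0.06431568] -2.842075063098762
[[-0.0074,-0.1321,0.0,0,0,-0.0,255],[-0.0074,-0.1321,0.0,0,0,-0.0,255],[-0.0074,-0.1321,0.0,0,0,-0.0,255],[-0.0074,-0.1321,0.0,0,0,-0.0,255],[-0.0074,-0.1321,0.0,0,0,-0.0,255],[-0.0074,-0.1321,0.0,0,0,-0.0,255],[-0.0074,-0.1321,0.0,0,0,-0.0,255],[-0.0074,-0.1321,0.0,0,0,-0.0,255],[-0.0074,-0.1321,0.0,0,0,-0.0,255],[-0.0074,-0.1321,0.0,0,0,-0.0,255],[-0.0074,-0.1321,0.0,0,0,-0.0,255]]
```

>>> jog_arm --increments '[[[0,0,-0.025,0,0,0,255],[0,0,-0.05,0,0,0,255],[0,0,-0.07,0,0,0,255],[0,0,-0.07,0,0,0,255],[0,0,-0.03,0,0,0,255]]]' --force 60

```text
clock: 29.6
tcp_pos: [0.4986, 0.3166, 0.1265]
orientation: [0.001, -0.149, 0.989, 0.0]
wrist_force: [0.4, -0.2, -0.8]
finger_gap: 0.0194
grip_force: 58.6
```

>>> jog_arm --increments '[[[-0.003,-0.06,0,0,0,0,255],[-0.0074,-0.12,0,0,0,0,255],[-0.0074,-0.132,0,0,0,0,255],[-0.0074,-0.132,0,0,0,0,255],[-0.0074,-0.132,0,0,0,0,255],[-0.0074,-0.132,0,0,0,0,255],[-0.0074,-0.132,0,0,0,0,255],[-0.0074,-0.132,0,0,0,0,255],[-0.0074,-0.132,0,0,0,0,255],[-0.0074,-0.132,0,0,0,0,255],[-0.007,-0.12,0,0,0,0,255],[-0.005,-0.097,0,0,0,0,255],[0,0,0,0,0,0,255],[0,0,0,0,0,0,255]]]'

```text
clock: 31.0
tcp_pos: [0.6236, -0.026, 0.1231]
orientation: [-0.001, -0.148, 0.989, 0.0]
wrist_force: [-0.1, 0.3, -0.8]
finger_gap: 0.0193
grip_force: 58.8
```

```bash
python3 - <<'E'
from h import *
s=env.get_state();print(s["tcp_pos"],yaw(s),s["finger_gap"],s["grip_force"])
c=cams.read_camera("wrist")
for t,z in dict(station=.036,punch_mid=.1).items():
    for f in spotter.landmark_of(t,"wrist")[:2]: print(t,f["uv"],f["conf"],at_z(c,f["uv"],z))
d=cams.read_camera("scene")
for t,z in dict(station=.036,punch_mid=.1,tab=.042).items():
    for f in spotter.landmark_of(t,"scene")[:2]: print(t,f["uv"],f["conf"],at_z(d,f["uv"],z))
a=cv2.resize(c["pixels"][110:260,240:400],(400,375),interpolation=2); b=cv2.resize(d["pixels"][150:270,240:368],(400,375),interpolation=2)
cv2.imwrite("pics/w5.png",cv2.cvtColor(np.hstack([a,b]),cv2.COLOR_RGB2BGR))
E
```

```text
[ 0.62359093 -0.02599041  0.12306137] -2.843966236146905 0.01929359099818564 58.76315763685852
station [317.7, 201.7] 0.7 [ 0.62280525 -0.02626717  0.036     ]
punch_mid [323.2, 234.5] 0.59 [ 0.62434089 -0.02124213  0.1       ]
station [300.7, 230.5] 0.92 [ 0.62583952 -0.01898007  0.036     ]
punch_mid [295.0, 208.9] 0.48 [ 0.61634231 -0.03165357  0.1       ]
punch_mid [422.0, 196.6] 0.29 [0.5420165  0.27756522 0.1       ]
```

View pics/w5.png

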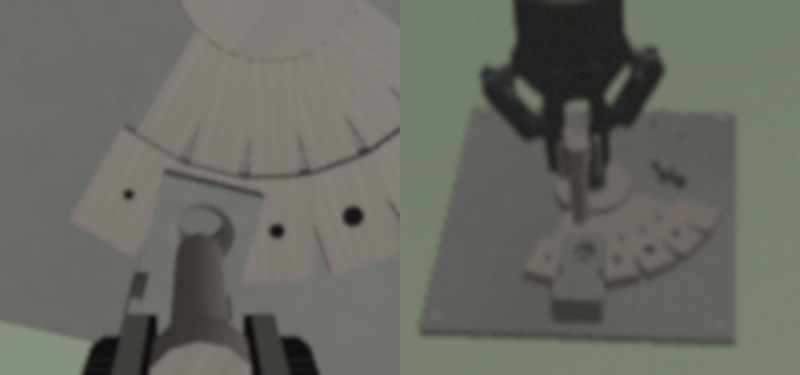

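```bash
python3 - <<'E'
from h import *
s=env.get_state();c=cams.read_camera("wrist");d=cams.read_camera("scene");p=s["tcp_pos"]; print(p)
for z in [.036,.05,.065,.136,.149]: print(z,np.round(proj(c,[*p[:2],z]),1),np.round(proj(d,[*p[:2],z]),1))
print("w hole",at_z(c,[322.8,201.2],.036),"s hole",at_z(d,[240+187*.32,150+250*.32],.036))
print("s foot",at_z(d,[240+180*.32,150+218*.32],.065))
a=cv2.resize(c["pixels"][175:265,280:376],(800,600),interpolation=2)
a=cv2.convertScaleAbs(a,alpha=1.8,beta=-40);cv2.imwrite("pics/w6.png",cv2.cvtColor(a,cv2.COLOR_RGB2BGR))
E
```

```text
[ 0.62420571 -0.0240368   0.1242159 ]
0.036 [319.7 202.5] [298.8 229.9]
0.05 [319.7 207.5] [298.6 226. ]
0.065 [319.7 213.7] [298.3 221.7]
0.136 [319.5 259.1] [297.  200.1]
0.149 [319.5 272.3] [296.7 195.9]
w hole [ 0.62230075 -0.02179592  0.036     ] s hole [ 0.62431059 -0.02137256  0.036     ]
s foot [ 0.61766412 -0.02669874  0.065     ]
```

View pics/w6.png

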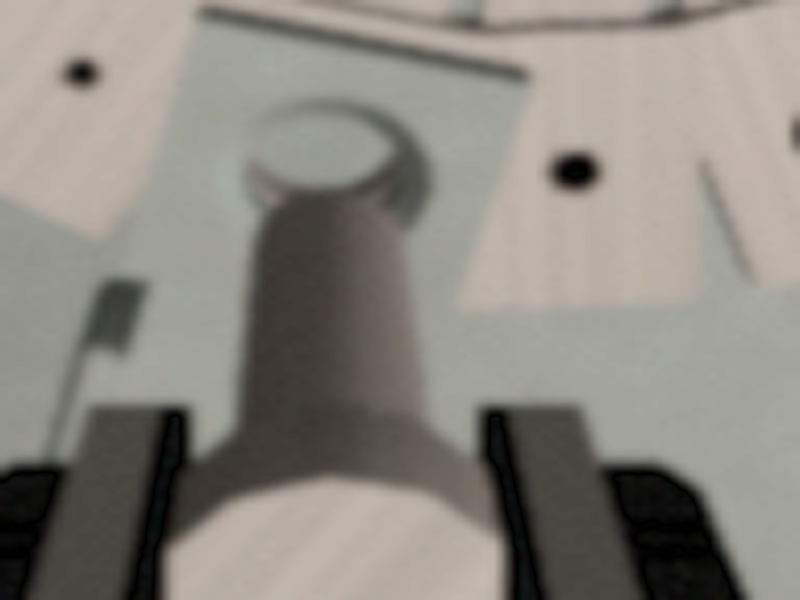

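>>> jog_arm --increments '[[[-0.006,0.003,0.02,0,0,0,255],[-0.006,0.003,0.04,0,0,0,255],[0,0,0.04,0,0,0,255],[0,0,0,0,0,0,255],[0,0,0,0,0,0,255]]]'

```text
clock: 31.95
tcp_pos: [0.6263, -0.0225, 0.0982]
orientation: [-0.001, -0.149, 0.989, 0.0]
wrist_force: [-0.6, -0.5, -0.9]
finger_gap: 0.0194
grip_force: 58.8
```

```bash
python3 - <<'E'
from h import *
s=env.get_state();c=cams.read_camera("wrist");d=cams.read_camera("scene");p=s["tcp_pos"]; print(p,s["wrist_force"])
print(proj(c,[*p[:2],.036]),proj(d,[*p[:2],.036]))
a=cv2.resize(c["pixels"][170:250,280:360],(400,400),interpolation=2); b=cv2.resize(d["pixels"][195:255,270:330],(400,400),interpolation=2)
a=cv2.convertScaleAbs(np.hstack([a,b]),alpha=1.8,beta=-40);cv2.imwrite("pics/w7.png",cv2.cvtColor(a,cv2.COLOR_RGB2BGR))
E
```

```text
[ 0.6262745  -0.02248086  0.09824973] [-0.58041175 -0.4944619  -0.89932293]
[np.float64(319.7729262877231), np.float64(211.4274738577156)] [np.float64(299.2939059884215), np.float64(230.53056221743662)]
```

View pics/w7.png

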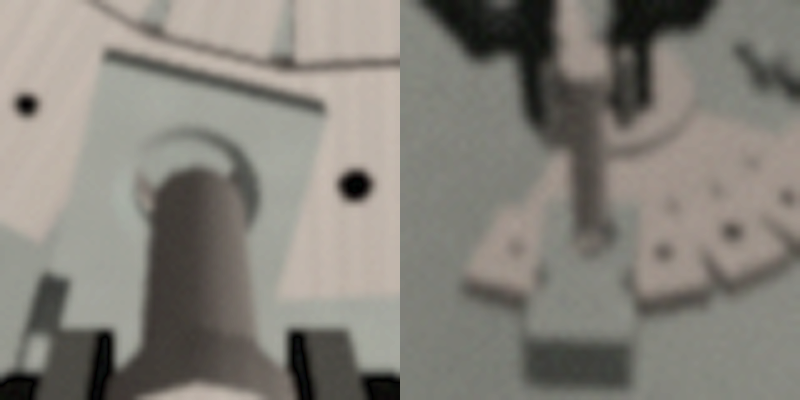

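>>> jog_arm --increments '[[[0,0,0.01,0,0,0,255],[0,0,0.01,0,0,0,255],[0,0,0.01,0,0,0,255],[0,0,0.01,0,0,0,255]]]'

```text
clock: 32.45
tcp_pos: [0.6269, -0.0226, 0.089]
orientation: [0.0, -0.149, 0.989, 0.0]
wrist_force: [-1.3, 0.3, -1.4]
finger_gap: 0.0193
grip_force: 58.8
```

>>> jog_arm --increments '[[[0,0,0.01,0,0,0,255],[0,0,0.01,0,0,0,255],[0,0,0,0,0,0,255]]]'

```text
clock: 32.75
tcp_pos: [0.6265, -0.0225, 0.0836]
orientation: [-0.0, -0.149, 0.989, 0.0]
wrist_force: [-0.7, 1.0, -1.3]
finger_gap: 0.0189
grip_force: 58.8
```

>>> jog_arm --increments '[[[0,0,0.01,0,0,0,255],[0,0,0.01,0,0,0,255],[0,0,0,0,0,0,255]]]'

```text
clock: 33.05
tcp_pos: [0.6266, -0.0225, 0.0787]
orientation: [-0.0, -0.149, 0.989, 0.0]
wrist_force: [-0.9, 0.2, -1.4]
finger_gap: 0.0192
grip_force: 58.8
```

>>> jog_arm --increments '[[[0,0,0.01,0,0,0,255],[0,0,0.01,0,0,0,255],[0,0,0,0,0,0,255]]]'

```text
clock: 33.35
tcp_pos: [0.6266, -0.0225, 0.0737]
orientation: [-0.0, -0.149, 0.989, 0.0]
wrist_force: [0.8, -0.4, -0.8]
finger_gap: 0.0191
grip_force: 58.8
```

>>> jog_arm --increments '[[[0,0,0.01,0,0,0,255],[0,0,0.01,0,0,0,255],[0,0,0,0,0,0,255]]]'

```text
clock: 33.65
tcp_pos: [0.6266, -0.0225, 0.0687]
orientation: [-0.0, -0.149, 0.989, 0.0]
wrist_force: [-0.2, 0.7, -1.4]
finger_gap: 0.0192
grip_force: 58.8
```

>>> jog_arm --increments '[[[0,0,0.005,0,0,0,255],[0,0,0.003,0,0,0,255],[0,0,0,0,0,0,255]]]'

```text
clock: 33.95
tcp_pos: [0.6268, -0.0225, 0.067]
orientation: [-0.0, -0.149, 0.989, 0.0]
wrist_force: [-0.6, 0.3, -0.4]
finger_gap: 0.0194
grip_force: 58.8
```

>>> jog_arm --increments '[[[0,0,0.004,0,0,0,255],[0,0,0,0,0,0,255]]]'

```text
clock: 34.15
tcp_pos: [0.6272, -0.0225, 0.0665]
orientation: [0.0, -0.149, 0.989, -0.0]
wrist_force: [0.0, 0.4, 1.2]
finger_gap: 0.0192
grip_force: 59.0
```

>>> jog_arm --increments '[[[0,0,0.002,0,0,0,255],[0,0,0,0,0,0,255]]]'

```text
clock: 34.35
tcp_pos: [0.6274, -0.0226, 0.0665]
orientation: [0.001, -0.149, 0.989, -0.0]
wrist_force: [-0.8, -0.2, 4.8]
finger_gap: 0.0192
grip_force: 59.3
```

>>> jog_arm --increments '[[[0,0,-0.003,0,0,0,225],[0,0,0,0,0,0,200],[0,0,0,0,0,0,160],[0,0,0,0,0,0,120],[0,0,0,0,0,0,110],[0,0,0,0,0,0,110],[0,0,-0.03,0,0,0,110],[0,0,-0.06,0,0,0,110],[0,0,-0.12,0,0,0,110],[0,0,-0.15,0,0,0,110],[0,0,-0.15,0,0,0,110],[0,0,0,0,0,0,110],[0,0,0,0,0,0,110]]]'

```text
clock: 35.65
tcp_pos: [0.6277, -0.0227, 0.1957]
orientation: [0.002, -0.149, 0.989, -0.0]
wrist_force: [0.0, -0.2, 0.0]
finger_gap: 0.0486
grip_force: 0.0
```

```bash
python3 - <<'E'
from h import *
s=env.get_state();print(s["tcp_pos"],s["finger_gap"],s["clock"])
c=tab();tab('top');d=tab('scene')
a=cv2.resize(c["pixels"][80:280,200:460],(400,300),interpolation=2); b=cv2.resize(d["pixels"][150:270,240:400],(400,300),interpolation=2)
a=cv2.convertScaleAbs(np.hstack([a,b]),alpha=1.5,beta=-20);cv2.imwrite("pics/w8.png",cv2.cvtColor(a,cv2.COLOR_RGB2BGR))
E
```

```text
[ 0.62773501 -0.02268607  0.19571174] 0.048602180896315045 35.65
```

View pics/w8.png

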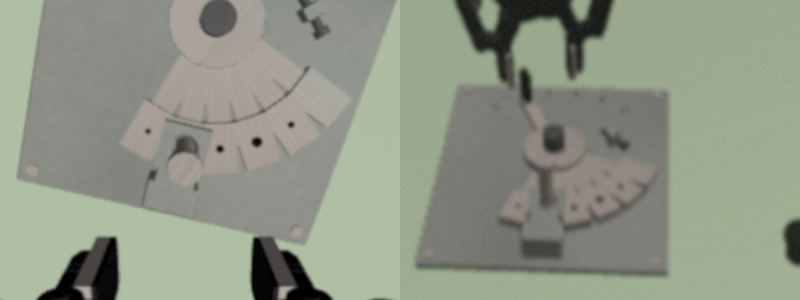

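The punch stands upright in the guide hole, fully down. The lever is in the fourth notch and the gripper is clear.

```bash
python3 -c "
from h import *
print(ticket.hand_in())"
```

```text
the job is handed in; nothing more can be done
None
```

The job is handed in at about 36 s of the 72 s allowed: the lever was pressed on the zero stop at about 12 N for over a second, then clicked one notch at a time to the fourth, and the headed punch stands fully down in the guide hole, released.

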